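# Nest the matching cheese mould and close the rack's keeper

## Task

Only one of the loose white moulds is of the same stepped kind as the two nested in the leaning rack: nest it fully in them, its ledge resting on the rim, and let go. Then swing the rack's keeper arm closed across the stack until it rests in its catch. Leave the odd moulds and everything else on the bench where they stand.

Things in the scene. Friction and masses are not known exactly. Their poses are not given: they have to be found in the camera images.
- nest: Two stepped round white moulds, nested and clamped for good in a steel rack; nothing of it moves. It leans 25 degrees from vertical, mouth up and towards the robot (rack yaw within 0.3 rad). Origin: centre of its underside, 36 mm above the bench. z: along the axis, out of the mouth; y: level, across the rack; x: away from the robot and up. A back plate stands at x = 36 mm up to z = 100 mm.
- nest_rim (a point): Centre of the nest's open mouth, at z = 128 mm on the nest's axis. Outside 62 mm, inside 56 mm diameter, hollow 84 mm deep (narrowing from 36 mm down). A third mould of the same kind, fully nested, has its underside 48 mm inside this rim (origin at z = 80 mm in the nest's frame) and its own rim 40 mm above it (z = 168 mm).
- mould: The loose white plastic mould of the nest's kind, about 60 g, 88 mm high, standing upright, open at the top. A tapered foot (34 mm diameter at the bottom, 53 mm at 48 mm up), then a flat ledge, then a straight band of 62 mm diameter from 48 to 88 mm, wall 3 mm. Nested, its ledge rests on the rim below and the 40 mm band stands clear; grip it across the band. Origin: centre of the underside; z up.
- keeper (a joint): Angle (rad) of the keeper, a steel arm 162 mm long, 10 wide, 6 thick, hinged about the nest's z direction. 0: closed, across the mouth along the nest's +y, stopped in its catch. It grows as the arm opens towards the nest's +x (end stop 1.95); starts at 1.35 to 1.85, stays where left, 0.5 N at the knob moves it. Closed, its underside passes 8 mm above a third, fully nested mould's rim.
- keeper_hinge (a point): Centre of the keeper's hinge, at (0, -75, 179) mm in the nest's frame, on a 10 mm post (18 mm wide at its top, z = 185 mm); the hinge axis is parallel to the nest's z.
- keeper_knob (a point): Middle of the keeper's black round knob, 14 mm in diameter, 36 mm high, standing on the arm along the nest's z direction (from z = 182 to 218 mm in the nest's frame, this point at 200 mm), 135 mm from the hinge axis.
- catch (a point): The catch in which the arm's end rests when closed: a small steel bracket on a 10 mm post, at (0, 75, 172) mm in the nest's frame, with an upright lip on its robot side up to z = 190 mm.
- square_mould: Loose white mould, square box shape, 62 x 62 mm and 88 mm high, open at the top, does not nest. Origin: centre of the underside.
- straight_mould: Loose white mould, a plain straight cylinder of 62 mm diameter and 88 mm height without step or taper, does not nest. Origin: centre of the underside.
- wide_mould: Loose white mould, plain tapered tub, diameter 65 mm at the bottom, 82 mm at the rim, 70 mm high, does not nest. Origin: centre of the underside.
- jar: Small closed glass jar with a white cap, 44 mm diameter, 55 mm high, standing among the moulds. Origin: centre of the underside.
- bottle0: Filled white drink bottle, 54 mm diameter, 130 mm high, beyond the moulds. Origin: centre of the underside.
- bottle1: A second such bottle, 54 mm diameter, 130 mm high. Origin: centre of the underside.
- cap: White bottle cap lying on the bench near the robot, 38 mm diameter, 12 mm high. Origin: centre of the underside.
- bowl: Steel bowl, 110 mm across, 50 mm high, on the left at the back. Origin: centre of the underside.
- ladle: Steel spoon lying on the bench at the right near the robot.
There are look-alikes about, which are no part of the job. Leave any orange look-alike of the mould alone.

How it is judged:
By the outcome, as a careful person would: the job done as asked, in the order asked, and still so for the second after the job is handed in, with the robot touching nothing.
It also fails if it takes over 58 s, if anything falls off the work surface, if the arm or the gripper's body presses on something with over 40 N, if the wrist force passes 120 N, or if a joint passes its speed limit or range.

## Robot

A 6-joint arm with a two-finger parallel gripper is mounted at the origin on the work surface. World frame = base frame: x ahead of the robot, y to its left, z up, the work surface at z = 0. Lengths are in mm, angles in rad, forces in N, time in s.
With the tool pointing down it reaches from about 225 to 875 mm from the base axis. Payload 3.4 kg.
Tool frame: the origin (TCP) lies midway between the tips of the shut fingers; the grasp point (between the pads) lies 19 mm behind it; y points along the fingers, x is the direction in which the jaws open and shut, and the axes are right-handed (so a half turn about y gives the same grasp; the last joint's range is limited). The gripper opens to 85 mm and grips with 20 to 120 N. Pads are 22 mm wide; open, the fingers measure 114 mm over their backs; the gripper's body (76 mm by 85 mm) begins 54 mm behind the grasp point. The pads swing forward as they close: fully open they stand 13 mm farther back than shut.
Start: joints at [1.098, 0.276, 1.505, -0, 1.361, -0.121], TCP at [198.156, 539.812, 231.328] pointing down, gripper open.
Joint ranges: [-2.89, 2.89], [-0.75, 2.08], [0.22, 2.7], [-1.18, 4.32], [0.11, 2.71], [-2.7, 2.7]. Speed limits (rad/s): [2.57, 2.57, 3.14, 3.14, 3.14, 3.14].

## Interface

Orientations are given as a unit quaternion [w, x, y, z].
In Python, from station import bot gives the robot as it stands.
- The arm moves only by the tool move_arm, never from a script. Its argument "increments" is a list of rows, each a list of 7 numbers: the turn, a rotation vector about the tool's x, y, z each as a share of pi/2 rad, from -1 to 1, then the shift along the tool's x, y, z each as a share of 8 cm, from -1 to 1, then the opening, from -1 (shut) to 1 (fully open). A call has 1 to 8 rows; each row is the pose to reach, as a shift and turn from the pose commanded when the call began, along the tool's axes at that moment; what a row does not reach only later rows make up. A row lasts 1/8 s, in which the tool goes at most 62.5 mm and 10.7 degrees, less where a joint would pass 70% of its speed; a pose out of reach is approached as far as the arm can. A call with a number of a shift or a turn outside -1 to 1 is refused whole. A call with a gripper value outside its range is refused whole. The fingers move at their own pace and stop on an object; "squeeze" is the grip in N (left out, the last holds). Time passes only in rows, so rows that repeat a pose let the fingers close. It gives the time, the measured TCP pose, the force and the opening at its end, in the units of the state.
- bot.get_state(): the state, without advancing time (a new reading comes with each control period).
- bot.read_camera(name): name is "scene" or "top" or "wrist"; returns the picture (420x560x3 uint8, blue, green, red); there is no depth.
- bot.camera_info(name): a dict with "K" (3x3 intrinsics, pixels), "world_to_cam" (4x4, takes a point from world to camera coordinates). Camera axes: x right, y down, z forward; pixel columns grow to the right and rows downward; lengths in mm; the calibration is good to about 2 mm. A picture is of the moment at which its call begins: read the wrist's pose just before it. camera_info takes no time and is no camera call; for the wrist camera it gives the pose at the moment of the call.
- bot.close_job(): hands the job in, once; it reports no verdict.
The state is a dict: "clock": time; "joint_pos": joint angles; "joint_vel": joint speeds; "tau": joint torques, N m; "tool_pos": TCP position; "ee_rot": TCP orientation; "ft_force": force on the tool from outside, world axes, zero at the start; "ft_torque": the same for the moment, N m; "grip_width": finger opening in mm.
Only numpy, scipy, OpenCV 4.12 (cv2) and the standard library are available. Lean on these libraries where they do the work, as an engineer would, in place of code of your own. Each camera call takes 0.05 s, during which the arm holds its last target. There are 200 camera calls.

## Working session

There is one attempt and no reset: what is moved stays moved. The work goes in short steps, Python scripts to look and compute and a tool call to move; the robot and the scene stay as the last step left them, time stands still between calls to the robot, and variables do not carry over. Pictures are saved under pics/ and viewed, about 8 in all and at most 12, crops included, and the job is handed in when it is done.

Besides the shell and the picture viewer there is one more tool, called after ">>>" as name(argument=value, ...), one argument or row to a line, values as JSON. move_arm: Moves the arm, as the interface text tells. Shift numbers are shares of 8 cm and turn numbers shares of pi/2 rad, none past 1 either way. Its arguments: {"type":"object","properties":{"increments":{"type":"array","items":{"type":"array","items":{"type":"number","minimum":-1,"maximum":1}}},"squeeze":{"type":"number"}},"required":["increments"]}

```bash
mkdir -p pics; python3 - <<'E'
from station import bot
import cv2,numpy as np
for n in("scene","top"):
    cv2.imwrite(f"pics/{n}0.png",bot.read_camera(n))
    i=bot.camera_info(n);print(n,np.round(i["K"],1).tolist(),np.round(i["world_to_cam"],4).tolist())
s=bot.get_state();print(s["clock"],s["tool_pos"],s["ee_rot"],s["grip_width"])
E
```

```text
scene [[472.5, 0.0, 272.1], [0.0, 472.5, 208.4], [0.0, 0.0, 1.0]] [[-0.4979, 0.8672, -0.01, 270.1838], [0.7102, 0.4011, -0.5786, -356.6972], [-0.4977, -0.2952, -0.8156, 1594.659], [0.0, 0.0, 0.0, 1.0]]
top [[544.7, 0.0, 279.0], [0.0, 544.7, 203.8], [0.0, 0.0, 1.0]] [[-0.0006, -1.0, 0.0042, 46.2407], [-0.9791, -0.0003, -0.2034, 588.2466], [0.2034, -0.0042, -0.9791, 1508.7398], [0.0, 0.0, 0.0, 1.0]]
0.1 [197.90269035 539.36493513 230.52239082] [-0.57950276  0.58004087  0.40428225 -0.40532087] 85.37851056324492
```

View pics/scene0.png

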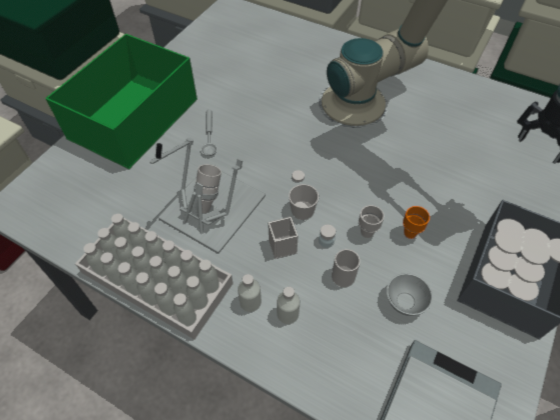

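View pics/top0.png

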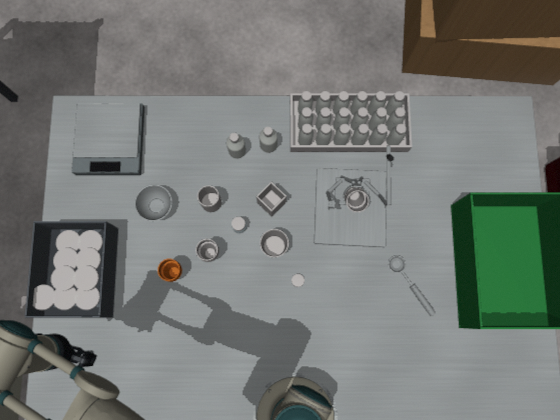

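The scene shows the round candidates at scene (371,221) and (346,268), which are top (208,250) and (209,198). The nest is at scene (208,180), top (357,198). The keeper points away, with its knob at top (390,157). I'll enlarge both views.

```bash
python3 - <<'E'
import cv2,numpy as np
s=cv2.imread("pics/scene0.png");t=cv2.imread("pics/top0.png")
def crop(im,x,y,w,h,k):return cv2.resize(im[y:y+h,x:x+w],None,fx=k,fy=k,interpolation=cv2.INTER_CUBIC)
a=crop(s,140,125,130,100,6)[:,:780]
cv2.imwrite("pics/c1.png",a)
b=np.vstack([np.hstack([crop(s,325,195,65,100,3*2)[:300*2], np.zeros((600,10,3),np.uint8),crop(t,310,145,65+0,100,6)])])
cv2.imwrite("pics/c2.png",np.hstack([crop(s,325,195,65,100,6),crop(t,315,140,65+3,100,6)])[:600,:800])
E
```

```text
(no output)
```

View pics/c1.png

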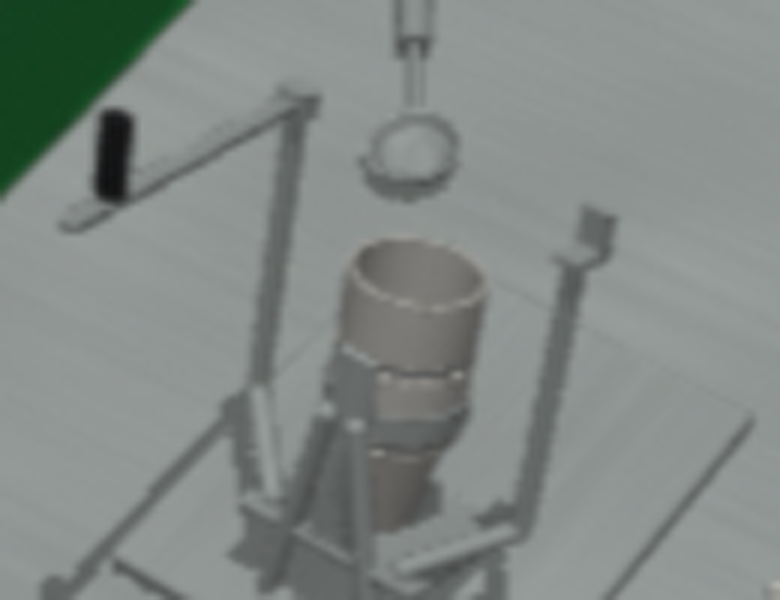

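View pics/c2.png

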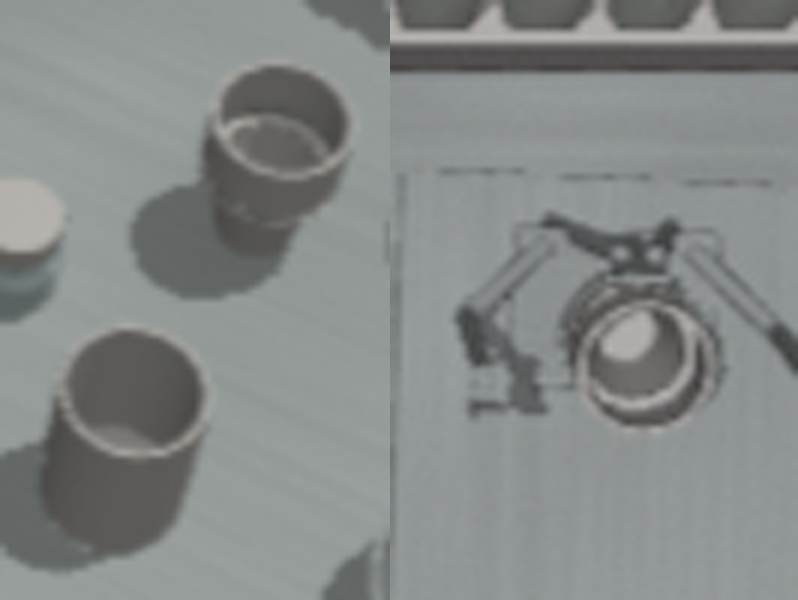

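```bash
cat > h.py <<'E'
import numpy as np
from station import bot
from scipy.optimize import least_squares
from scipy.spatial.transform import Rotation as R
def proj(info,p):
    c=info["world_to_cam"]; K=np.array(info["K"]); q=np.array(c)@np.r_[p,1]; u=K@q[:3]; return u[:2]/u[2]
def back(info,uv,z):
    W=np.array(info["world_to_cam"]);K=np.array(info["K"]);d=W[:3,:3].T@np.linalg.inv(K)@np.r_[uv,1];o=-W[:3,:3].T@W[:3,3]
    return o+d*(z-o[2])/d[2]
def nestR(psi): return (R.from_euler('z',psi)*R.from_euler('y',-25,degrees=True)).as_matrix()
def knob(th,z=200,r=135): return np.array([r*np.sin(th),-75+r*np.cos(th),z])
E
python3 - <<'E'
from h import *
S=bot.camera_info("scene");T=bot.camera_info("top")
print("mould",back(S,(372.3,215.3),88),back(T,(208,249.5),88))
obs=[(S,(0,0,128),(209.7,170.7)),(T,(0,0,128),(357.5,200.5)),(S,(0,-75,182),(190,141.3)),(S,(0,75,172),(237.5,167.5)),
 (S,182,(158.8,157.8)),(S,218,(159.8,143.8)),(T,218,(390,157))]
def res(v):
    o=np.array([v[0],v[1],36]);M=nestR(v[2]);r=[]
    for c,p,uv in obs:
        p=knob(v[3],p) if np.isscalar(p) else np.array(p)
        r+=list(proj(c,o+M@p)-uv)
    return r
f=least_squares(res,[450,-150,0,1.6],loss='soft_l1')
print(f.x,np.round(res(f.x),1))
o=np.r_[f.x[:2],36];M=nestR(f.x[2])
for n,p in(("rim",(0,0,128)),("hinge",(0,-75,179)),("catch",(0,75,172)),("knob",knob(f.x[3]))):print(n,o+M@np.array(p))
E
```

```text
mould [457.49628053 250.78449704  88.        ] [452.61597216 243.65456526  88.        ]
[600.16119336 -92.04944381  19.97468262   4.53901291] [  8.1   2.4  -9.4   0.5  -4.9  26.8  -0.1 -21.6   0.4  -0.5  -5.7   1.7
  28.3  34.6]
rim [ 576.84282469 -140.86068825  152.00739674]
hinge [ 635.2260785  -192.63858303  198.22909388]
catch [ 501.15296912 -125.30988896  191.88493937]
knob [ 600.46387542 -319.43094605  161.06343882]
```

```bash
cat > fit.py <<'E'
from h import *
S=bot.camera_info("scene");T=bot.camera_info("top")
obs=[(S,(0,0,128),(209.7,170.7)),(T,(0,0,128),(357.5,200.5)),(S,(0,-75,182),(190,141.3)),(S,(0,75,172),(237.5,167.5)),
 (S,182,(158.8,157.8)),(S,218,(159.8,143.8)),(T,218,(390,157))]
print(back(S,(209.7,170.7),152),back(T,(357.5,200.5),152))
def res(v):
    o=np.array([v[0],v[1],36]);M=nestR(v[2]);r=[]
    for c,p,uv in obs:
        p=knob(v[3],p) if np.isscalar(p) else np.array(p)
        r+=list(proj(c,o+M@p)-uv)
    return r
f=least_squares(res,[600,-150,0,1.6],bounds=([400,-300,-.35,1.2],[800,0,.35,1.95]),loss='soft_l1')
print(f.x,np.round(res(f.x),1))
o=np.r_[f.x[:2],36];M=nestR(f.x[2])
for n,p in(("rim",(0,0,128)),("hinge",(0,-75,179)),("catch",(0,75,172)),("knob",knob(f.x[3]))):print(n,o+M@np.array(p))
E
python3 fit.py
```

```text
[ 580.50100743 -163.8254981   152.        ] [ 578.28576204 -166.51978453  152.        ]
[ 6.32694308e+02 -1.66287074e+02 -4.57477421e-02  1.47849565e+00] [ 0.4 -0.5 -1.  -0.1  0.  -0.7 -0.8 -0.2 -0.3  0.1  0.1  0.6  0.1  0.1]
rim [ 578.65576752 -163.81320684  152.00739674]
hinge [ 553.69490247 -237.74905693  198.22909388]
catch [563.50990313 -88.04128337 191.88493937]
knob [ 667.1015152  -230.48483814  274.07216418]
```

```bash
cat >> h.py <<'E'
def pose():
    s=bot.get_state(); q=s["ee_rot"]; return np.array(s["tool_pos"]),R.from_quat([q[1],q[2],q[3],q[0]])
def vert(yaw): # tool down, tool x at yaw
    x=np.array([np.cos(yaw),np.sin(yaw),0]);z=np.array([0,0,-1.]);return R.from_matrix(np.c_[x,np.cross(z,x),z])
def plan(p0,R0,p1,R1,n=None):
    from scipy.spatial.transform import Slerp
    for k in range(1,20):
        if n and k!=n: continue
        sl=Slerp([0,1],R.concatenate([R0,R1])); out=[]
        for i in range(k):
            Ra,Rb=sl(i/k),sl((i+1)/k)
            out.append(np.r_[(Ra.inv()*Rb).as_rotvec()/(np.pi/2),Ra.inv().apply((p1-p0)/k)/80])
        if n or np.abs(out).max()<=1: break
    for r in out: print(np.round(r,3).tolist(),"mm",round(np.linalg.norm(r[3:])*80),"deg",round(np.linalg.norm(r[:3])*90,1))
E
python3 - <<'E'
from h import *
p,r=pose();print(p,r.as_matrix().round(3).tolist())
plan(p,r,np.array([455,247,195]),vert(.6))
i=bot.camera_info("wrist");W=np.array(i["world_to_cam"]);c=-W[:3,:3].T@W[:3,3]
print("cam in tool",r.inv().apply(c-p),(r.inv().as_matrix()@W[:3,:3].T).round(2).tolist())
E
```

```text
[197.90269035 539.36493513 230.52239082] [[0.345, -0.001, -0.939], [0.939, -0.001, 0.345], [-0.002, -1.0, 0.0]]
[-0.193, 0.062, 0.062, -0.465, 0.089, -0.855] mm 78 deg 19.1
[-0.193, 0.062, 0.062, -0.359, 0.386, -0.823] mm 78 deg 19.1
[-0.193, 0.062, 0.062, -0.234, 0.647, -0.694] mm 78 deg 19.1
[-0.193, 0.062, 0.062, -0.104, 0.844, -0.482] mm 78 deg 19.1
[-0.193, 0.062, 0.062, 0.018, 0.954, -0.212] mm 78 deg 19.1
cam in tool [   0.52035357 -144.07064989   65.70571029] [[1.0, -0.0, 0.0], [-0.0, -0.26, 0.97], [-0.0, -0.97, -0.26]]
```

```bash
python3 - <<'E'
s=open('h.py').read()
a=s.index("def vert");b=s.index("def plan")
s=s[:a]+'''def vert(yaw): # tool y down, jaw axis (tool x) at yaw
    x=np.array([np.cos(yaw),np.sin(yaw),0]);y=np.array([0,0,-1.]);return R.from_matrix(np.c_[x,y,np.cross(x,y)])
'''+s[b:]
open('h.py','w').write(s)
E
python3 - <<'E'
from h import *
p,r=pose()
plan(p,r,np.array([455,247,195]),vert(.6))
E
```

```text
[0.0, 0.079, -0.0, -0.465, 0.089, -0.855] mm 78 deg 7.1
[0.0, 0.079, -0.0, -0.355, 0.089, -0.906] mm 78 deg 7.1
[0.0, 0.079, -0.0, -0.241, 0.089, -0.943] mm 78 deg 7.1
[0.0, 0.079, -0.0, -0.123, 0.089, -0.966] mm 78 deg 7.1
[0.0, 0.079, -0.0, -0.002, 0.089, -0.973] mm 78 deg 7.1
```

>>> move_arm(
  increments=[
    [0,0.08,0,-0.46,0.09,-0.86,1],
    [0,0.08,0,-0.46,0.09,-0.86,1],
  ],
)

```text
clock: 0.35
tool_pos: [251.0, 479.2, 223.3]
ee_rot: [-0.604, 0.605, 0.366, -0.368]
ft_force: [0.5, 1.5, 0.9]
grip_width: 85.5
```

>>> move_arm(
  increments=[
    [0,0.08,0,-0.36,0.09,-0.91,1],
    [0,0.08,0,-0.36,0.09,-0.91,1],
  ],
)

```text
clock: 0.6
tool_pos: [302.6, 420.5, 216.4]
ee_rot: [-0.626, 0.627, 0.328, -0.329]
ft_force: [-0.5, -0.2, -0.2]
grip_width: 85.5
```

>>> move_arm(
  increments=[
    [0,0.08,0,-0.24,0.09,-0.94,1],
    [0,0.08,0,-0.24,0.09,-0.94,1],
  ],
)

```text
clock: 0.85
tool_pos: [353.7, 362.6, 209.4]
ee_rot: [-0.646, 0.646, 0.288, -0.289]
ft_force: [-0.8, 0.5, 1.1]
grip_width: 85.6
```

>>> move_arm(
  increments=[
    [0,0.08,0,-0.12,0.09,-0.97,1],
    [0,0.08,0,-0.12,0.09,-0.97,1],
  ],
)

```text
clock: 1.1
tool_pos: [405.2, 304.2, 202.3]
ee_rot: [0.662, -0.662, -0.248, 0.248]
ft_force: [-0.3, 0.5, -0.1]
grip_width: 85.1
```

>>> move_arm(
  increments=[
    [0,0.08,0,0,0.09,-0.97,1],
    [0,0.08,0,0,0.09,-0.97,1],
    [0,0.08,0,0,0.09,-0.97,1],
  ],
)

```text
clock: 1.48
tool_pos: [454.8, 247.2, 195.1]
ee_rot: [0.677, -0.676, -0.206, 0.206]
ft_force: [-0.3, 0.1, 0.7]
grip_width: 85.6
```

```bash
python3 - <<'E'
from h import *
import cv2
p,r=pose();im=bot.read_camera("wrist");cv2.imwrite("pics/w1.png",im)
i=bot.camera_info("wrist");print(p,bot.get_state()["clock"],proj(i,[455,247,88]),proj(i,[455,247,0]))
import pickle;pickle.dump(i,open("w1.pkl","wb"))
E
```

```text
[454.81714738 247.23745    195.11717771] 1.525 [279.88274247 210.17779671] [279.98774509 189.81656043]
```

View pics/w1.png

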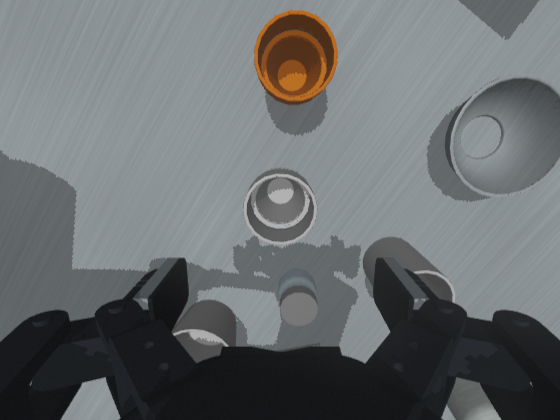

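The wrist view shows the stepped mould's rim centred at (281,209). I predicted (280,210), so the estimate holds within about 1 mm. Descending and gripping.

>>> move_arm(
  increments=[
    [0,0,0,0.01,0.93,0,1],
    [0,0,0,0.01,0.93,0,1],
  ],
)

```text
clock: 1.78
tool_pos: [451.5, 247.5, 118.1]
ee_rot: [0.676, -0.676, -0.204, 0.21]
ft_force: [-0.9, -0.4, 0.4]
grip_width: 85.0
```

>>> move_arm(
  increments=[
    [0,0,0,0,0.5,0,1],
    [0,0,0,0,0.93,0,1],
    [0,0,0,0,0.93,0,1],
    [0,0,0,0,0.93,0,0.2],
    [0,0,0,0,0.93,0,0.2],
    [0,0,0,0,0.93,0,0.2],
    [0,0,0,0,0.93,0,0.2],
  ],
  squeeze=30,
)

```text
clock: 2.65
tool_pos: [457.0, 247.9, 48.8]
ee_rot: [0.677, -0.676, -0.207, 0.204]
ft_force: [-1.2, -0.3, 7.6]
grip_width: 62.1
```

```bash
python3 - <<'E'
from h import *
s=bot.get_state();print(s["clock"],s["tool_pos"],s["grip_width"],s["ft_force"])
import cv2
cv2.imwrite("pics/w2.png",np.hstack([bot.read_camera("wrist")]))
E
```

```text
2.65 [456.97779074 247.89983624  48.76231165] 62.12859562482488 [-1.23682777 -0.2652425   7.57947208]
```

View pics/w2.png

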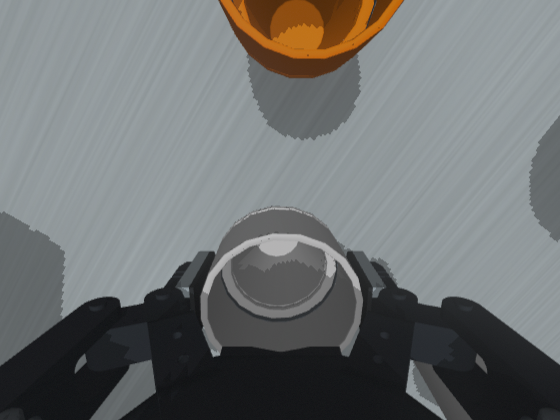

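```bash
cat >> h.py <<'E'
O=np.array([632.7,-166.3,36]);M=nestR(-.0457)
RN=R.from_matrix(np.c_[M[:,0],-M[:,2],M[:,1]])
E
python3 - <<'E'
from h import *
p,r=pose();i=bot.camera_info("wrist")
ey=r.as_matrix()
c=p-ey[:,1]*(88-48.8)
print("rim centre/far edge pred",proj(i,c),proj(i,c-ey[:,2]*31))
p2=p+np.array([0,0,160.])
B=O+M@np.array([0,0,300]);print(B)
plan(p2,vert(.6),B,RN)
E
```

```text
rim centre/far edge pred [278.87713624 306.28383138] [278.97409101 373.63710476]
[ 506.04689354 -160.50792024  307.89233611]
[-0.015, 0.067, -0.045, -0.396, -0.207, -0.76] mm 71 deg 7.4
[-0.015, 0.067, -0.045, -0.299, -0.213, -0.802] mm 71 deg 7.4
[-0.015, 0.067, -0.045, -0.197, -0.211, -0.833] mm 71 deg 7.4
[-0.015, 0.067, -0.045, -0.093, -0.201, -0.853] mm 71 deg 7.4
[-0.015, 0.067, -0.045, 0.011, -0.184, -0.862] mm 71 deg 7.4
[-0.015, 0.067, -0.045, 0.115, -0.159, -0.859] mm 71 deg 7.4
```

>>> move_arm(
  increments=[
    [0,0,0,0,-0.3,0,0.2],
    [0,0,0,0,-1,0,0.2],
    [0,0,0,0,-1,0,0.2],
  ],
)

```text
clock: 3.08
tool_pos: [459.3, 248.6, 131.7]
ee_rot: [0.677, -0.676, -0.21, 0.202]
ft_force: [0.2, -0.3, -1.1]
grip_width: 62.2
```

>>> move_arm(
  increments=[
    [0,0,0,0,-1,0,0.2],
    [0,0,0,0,-1,0,0.2],
  ],
)

```text
clock: 3.32
tool_pos: [457.2, 247.7, 210.0]
ee_rot: [0.677, -0.676, -0.208, 0.204]
ft_force: [0.2, 0.1, -1.0]
grip_width: 61.8
```

>>> move_arm(
  increments=[
    [-0.015,0.067,-0.045,-0.4,-0.21,-0.76,0.2],
    [-0.015,0.067,-0.045,-0.4,-0.21,-0.76,0.2],
  ],
)

```text
clock: 3.58
tool_pos: [462.0, 176.4, 224.2]
ee_rot: [-0.685, 0.687, 0.196, -0.142]
ft_force: [0.2, 0.4, -1.1]
grip_width: 62.6
```

>>> move_arm(
  increments=[
    [-0.015,0.067,-0.045,-0.3,-0.21,-0.8,0.2],
    [-0.015,0.067,-0.045,-0.3,-0.21,-0.8,0.2],
  ],
)

```text
clock: 3.82
tool_pos: [469.6, 108.5, 239.9]
ee_rot: [-0.691, 0.694, 0.185, -0.079]
ft_force: [-0.5, 0.9, -0.8]
grip_width: 62.2
```

>>> move_arm(
  increments=[
    [-0.015,0.067,-0.045,-0.2,-0.21,-0.83,0.2],
    [-0.015,0.067,-0.045,-0.2,-0.21,-0.83,0.2],
  ],
)

```text
clock: 4.08
tool_pos: [477.4, 40.8, 256.2]
ee_rot: [-0.694, 0.699, 0.173, -0.016]
ft_force: [0.4, 0.6, -0.8]
grip_width: 62.2
```

>>> move_arm(
  increments=[
    [-0.015,0.067,-0.045,-0.09,-0.2,-0.85,0.2],
    [-0.015,0.067,-0.045,-0.09,-0.2,-0.85,0.2],
  ],
)

```text
clock: 4.32
tool_pos: [485.6, -26.9, 272.7]
ee_rot: [-0.694, 0.7, 0.161, 0.047]
ft_force: [0.1, -0.3, -0.5]
grip_width: 62.0
```

>>> move_arm(
  increments=[
    [-0.015,0.067,-0.045,0.01,-0.18,-0.86,0.2],
    [-0.015,0.067,-0.045,0.01,-0.18,-0.86,0.2],
    [-0.015,0.067,-0.045,0.01,-0.18,-0.86,0.2],
    [-0.015,0.067,-0.045,0.01,-0.18,-0.86,0.2],
  ],
)

```text
clock: 4.82
tool_pos: [493.1, -91.2, 287.9]
ee_rot: [-0.692, 0.698, 0.15, 0.108]
ft_force: [-0.8, 0.2, -1.1]
grip_width: 62.5
```

```bash
python3 - <<'E'
from h import *
p,r=pose();s=bot.get_state();print(s["clock"],p,s["grip_width"],s["ft_force"],np.round(s["joint_pos"],2))
plan(p,r,O+M@np.array([0,0,300]),RN)
E
```

```text
4.825 [493.08355057 -91.15533977 287.88268212] 62.5329320137359 [-0.83910446  0.20061672 -1.06943887] [-0.44 -0.06  1.81  0.18  1.06 -0.56]
[-0.015, 0.065, -0.044, 0.188, -0.179, -0.879] mm 73 deg 7.2
```

>>> move_arm(
  increments=[
    [-0.015,0.065,-0.044,0.19,-0.18,-0.88,0.2],
    [-0.015,0.065,-0.044,0.19,-0.18,-0.88,0.2],
    [-0.015,0.065,-0.044,0.19,-0.18,-0.88,0.2],
    [-0.015,0.065,-0.044,0.19,-0.18,-0.88,0.2],
  ],
)

```text
clock: 5.32
tool_pos: [505.7, -160.7, 308.2]
ee_rot: [-0.687, 0.694, 0.137, 0.169]
ft_force: [-0.2, 0.9, -0.6]
grip_width: 62.2
```

>>> move_arm(
  increments=[
    [0,0,0,0,0.5,0,0.2],
    [0,0,0,0,0.94,0,0.2],
    [0,0,0,0,0.94,0,0.2],
    [0,0,0,0,0.94,0,0.2],
  ],
)

```text
clock: 5.82
tool_pos: [538.1, -163.5, 241.9]
ee_rot: [-0.686, 0.694, 0.138, 0.17]
ft_force: [0.3, -0.5, 0.4]
grip_width: 62.0
```

```bash
python3 - <<'E'
from h import *
import cv2
p,r=pose();s=bot.get_state();print(s["clock"],p,M.T@(p-O),s["grip_width"],s["ft_force"])
plan(p,r,O+M@np.array([0,0,225]),RN)
crop=lambda im,x,y,w,h,k:cv2.resize(im[y:y+h,x:x+w],None,fx=k,fy=k,interpolation=cv2.INTER_CUBIC)
a=crop(bot.read_camera("scene"),160,115,80,100,5);b=crop(bot.read_camera("top"),310,140,80,100,5)
cv2.imwrite("pics/c3.png",np.hstack([a,b]))
E
```

```text
5.825 [ 538.10691137 -163.47518338  241.85388527] [  1.23970807  -1.49953225 226.55654617] 62.01738142252546 [ 0.29927355 -0.51800826  0.42198065]
[0.001, -0.0, 0.002, -0.016, 0.019, 0.019] mm 2 deg 0.2
```

View pics/c3.png

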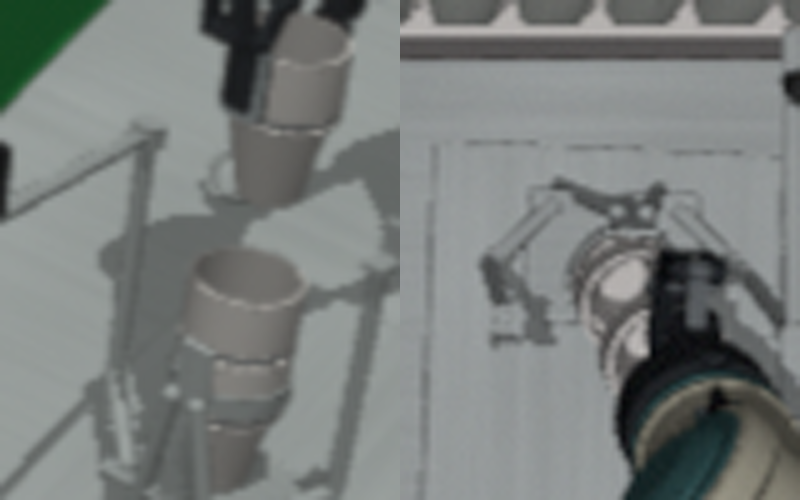

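```bash
python3 - <<'E'
from h import *
i=bot.camera_info("scene")
f=lambda q:np.round((proj(i,O+M@np.array(q))-[160,115])*5)
for n,z in(("rim",266),("nestrim",128),("foot",178),("nestfoot",0)):print(n,f((1.2,-1.5,z)) if z in(266,178) else f((0,0,z)))
E
```

```text
rim [288.  33.]
nestrim [250. 276.]
foot [261. 191.]
nestfoot [216. 476.]
```

```bash
python3 - <<'E'
from h import *
import cv2
i=bot.camera_info("scene");w=bot.camera_info("wrist")
im=bot.read_camera("scene");x0,y0=190,110
a=cv2.resize(im[y0:y0+54,x0:x0+50],None,fx=8,fy=8,interpolation=cv2.INTER_CUBIC)
b=bot.read_camera("wrist")[180:420,180:380]
b=cv2.resize(b,None,fx=1.8,fy=1.8)
p,r=pose();T=r.as_matrix()
t=np.linspace(0,2*np.pi,120)
def ring(h,rad): return [p-T[:,1]*(h-48.8)+rad*(np.cos(s)*T[:,0]+np.sin(s)*T[:,2]) for s in t]
for h,rad in((88,31),(48,31),(0,17)):
    for q in ring(h,rad):
        u=(proj(i,q)-[x0-.5+.0,y0-.5])*8; cv2.circle(a,tuple(int(v) for v in u),1,(0,0,255),-1)
        if h==88:
            u=(proj(w,q)-[180,180])*1.8; cv2.circle(b,tuple(int(v) for v in u),1,(0,0,255),-1)
cv2.imwrite("pics/c4.png",np.hstack([a,b]))
E
```

```text
(no output)
```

View pics/c4.png

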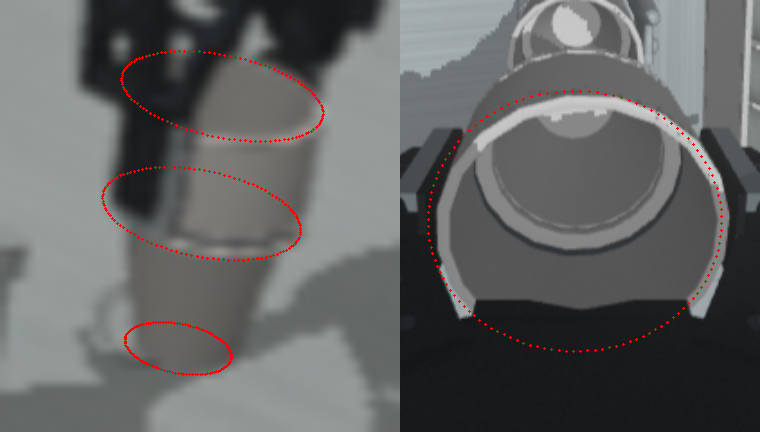

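The overlay of the predicted mould rings lies on the held mould within 1–2 mm in both views, so it is aligned with the nest axis. Inserting.

>>> move_arm(
  increments=[
    [0,0,0,-0.01,0.25,0,0.2],
    [0,0,0,-0.01,0.5,0,0.2],
    [0,0,0,-0.01,0.75,0,0.2],
    [0,0,0,-0.01,0.95,0,0.2],
    [0,0,0,-0.01,0.95,0,0.2],
  ],
)

```text
clock: 6.65
tool_pos: [569.0, -165.5, 170.9]
ee_rot: [-0.686, 0.694, 0.136, 0.17]
ft_force: [-0.0, -0.7, -1.0]
grip_width: 62.4
```

```bash
python3 - <<'E'
from h import *
p,r=pose();s=bot.get_state();print(s["clock"],M.T@(p-O),s["grip_width"],M.T@s["ft_force"],s["ft_torque"])
E
```

```text
6.65 [ -0.67950507  -2.15021187 149.12663533] 62.42436672511089 [-0.45332967 -0.6957309  -0.93205359] [-0.00870171  0.20731308  0.02308466]
```

>>> move_arm(
  increments=[
    [0,0,0,0,0.07,0.01,0.2],
    [0,0,0,0,0.13,0.01,0.2],
    [0,0,0,0,0.18,0.01,0.2],
    [0,0,0,0,0.18,0.01,0.2],
  ],
)

```text
clock: 7.15
tool_pos: [575.4, -165.2, 158.4]
ee_rot: [-0.686, 0.694, 0.137, 0.17]
ft_force: [-0.1, 0.8, -0.7]
grip_width: 62.3
```

>>> move_arm(
  increments=[
    [0,0,0,0,0.03,0,0.2],
    [0,0,0,0,0.06,0,0.2],
    [0,0,0,0,0.06,0,0.2],
  ],
)

```text
clock: 7.52
tool_pos: [577.7, -165.6, 154.3]
ee_rot: [-0.686, 0.694, 0.137, 0.17]
ft_force: [-0.8, 0.4, -0.5]
grip_width: 62.1
```

```bash
python3 - <<'E'
from h import *
p,r=pose();s=bot.get_state();print(s["clock"],M.T@(p-O),s["grip_width"],M.T@s["ft_force"],s["ft_torque"])
E
```

```text
7.525 [  0.1381002   -1.80603258 130.48685423] 62.10682785476569 [-0.96772026  0.33225248 -0.04568463] [-0.06792565  0.2270802  -0.05701146]
```

No contact yet; continuing in small steps until the ledge bears.

>>> move_arm(
  increments=[
    [0,0,0,0,0.02,0,0.2],
    [0,0,0,0,0.04,0,0.2],
    [0,0,0,0,0.04,0,0.2],
  ],
)

```text
clock: 7.9
tool_pos: [578.5, -165.9, 152.5]
ee_rot: [-0.685, 0.695, 0.137, 0.17]
ft_force: [-7.3, -1.3, 7.3]
grip_width: 62.1
```

```bash
python3 - <<'E'
from h import *
p,r=pose();s=bot.get_state();print(s["clock"],M.T@(p-O),s["grip_width"],M.T@s["ft_force"],s["ft_torque"])
E
```

```text
7.9 [  0.1372592   -2.04002321 128.52493759] 62.14534694045117 [-3.48098182 -1.58832001  9.72592758] [-0.16495896  0.51773488 -0.0981355 ]
```

Contact is 10 N along the axis at z = 128.5, against 128.8 expected when fully nested. Pressing slightly, then releasing and backing off.

>>> move_arm(
  increments=[
    [0,0,0,0,0.015,0,0.2],
    [0,0,0,0,0.015,0,0.2],
    [0,0,0,0,0,0,0.6],
    [0,0,0,0,0,0,1],
    [0,0,0,0,0,0,1],
    [0,0,0,0,0,0,1],
  ],
)

```text
clock: 8.65
tool_pos: [578.8, -165.3, 151.1]
ee_rot: [-0.686, 0.694, 0.137, 0.17]
ft_force: [0.0, 0.6, -0.0]
grip_width: 85.4
```

>>> move_arm(
  increments=[
    [0,0,0,0,-0.3,0,1],
    [0,0,0,0,-0.6,0,1],
    [0,0,0,0,-1,0,1],
    [0,0,0,0,-1,0,1],
  ],
)

```text
clock: 9.15
tool_pos: [545.8, -164.4, 226.4]
ee_rot: [-0.685, 0.695, 0.139, 0.172]
ft_force: [0.7, -0.3, 0.3]
grip_width: 85.7
```

>>> move_arm(
  increments=[
    [0,0,0,0,-0.8,0,1],
    [0,0,0,0,-1,0,0],
    [0,0,0,0,-1,0,0],
  ],
)

```text
clock: 9.52
tool_pos: [511.4, -162.2, 296.8]
ee_rot: [-0.685, 0.694, 0.137, 0.171]
ft_force: [0.6, 0.3, -0.7]
grip_width: 51.6
```

```bash
python3 - <<'E'
from h import *
import cv2
p,r=pose();s=bot.get_state();print(s["clock"],M.T@(p-O),s["grip_width"],M.T@s["ft_force"],np.round(s["joint_pos"],2))
i=bot.camera_info("scene");w=bot.camera_info("wrist")
x0,y0=150,120
a=cv2.resize(bot.read_camera("scene")[y0:y0+80,x0:x0+100],None,fx=5,fy=5,interpolation=cv2.INTER_CUBIC)
b=bot.read_camera("wrist");b=cv2.resize(b[:400,140:440],None,fx=1,fy=1)
def P(q):return O+M@np.array(q)
t=np.linspace(0,2*np.pi,90)
pts=[P((31*np.cos(s),31*np.sin(s),168)) for s in t]+[P((0,-75,182)),P((0,75,172)),P(knob(1.4785,182)),P(knob(1.4785,218))]
for q in pts:
    cv2.circle(a,tuple(int(v) for v in (proj(i,q)-[x0-.5,y0-.5])*5),1,(0,0,255),-1)
    cv2.circle(b,tuple(int(v) for v in proj(w,q)-[140,0]),1,(0,0,255),-1)
cv2.imwrite("pics/c5.png",np.hstack([a,b]))
E
```

```text
9.525 [ 2.26572945e-01 -1.41130611e+00  2.87674505e+02] 51.60711639122535 [ 0.2048537   0.37043445 -0.87972191] [-0.59 -0.03  1.79  0.26  1.01 -0.64]
```

View pics/c5.png

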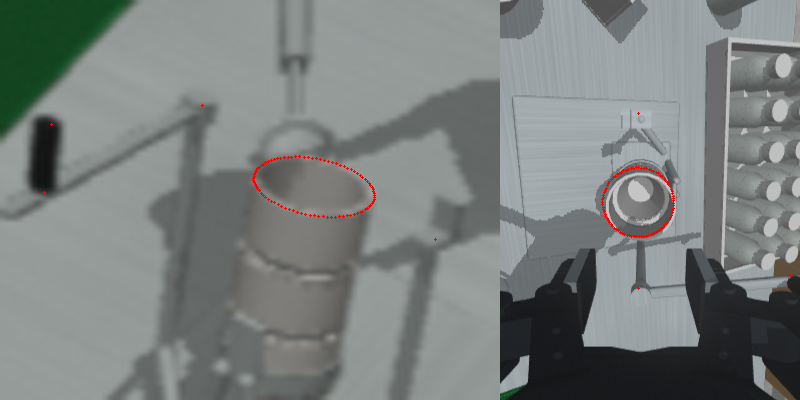

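Nested as predicted: the red rim ring at z = 168 lies on the mould's rim in both views, and the knob and hinge also match. Next is the knob, with the jaws set along its tangent.

```bash
cat >> h.py <<'E'
def RK(th):
    x=np.array([np.cos(th),-np.sin(th),0]);y=np.array([0,0,-1.]);return R.from_matrix(M@np.c_[x,y,np.cross(x,y)])
def PK(th,z,r=135): return O+M@knob(th,z,r)
E
python3 - <<'E'
from h import *
p,r=pose()
plan(p,r,PK(1.478,250),RK(1.478),3)
E
```

```text
[0.0, 0.313, 0.0, 0.567, 0.149, -0.255] mm 51 deg 28.2
[0.0, 0.313, 0.0, 0.62, 0.149, 0.043] mm 51 deg 28.2
[0.0, 0.313, 0.0, 0.527, 0.149, 0.33] mm 51 deg 28.2
```

>>> move_arm(
  increments=[
    [0,0.313,0,0.57,0.15,-0.26,-0.25],
    [0,0.313,0,0.57,0.15,-0.26,-0.25],
    [0,0.313,0,0.57,0.15,-0.26,-0.25],
  ],
)

```text
clock: 10.0
tool_pos: [556.6, -184.7, 301.6]
ee_rot: [0.699, -0.631, 0.037, -0.334]
ft_force: [-0.5, 1.9, 0.4]
grip_width: 31.7
```

>>> move_arm(
  increments=[
    [0,0.313,0,0.62,0.15,0.04,-0.25],
    [0,0.313,0,0.62,0.15,0.04,-0.25],
    [0,0.313,0,0.62,0.15,0.04,-0.25],
  ],
)

```text
clock: 10.38
tool_pos: [601.7, -207.5, 309.7]
ee_rot: [0.669, -0.531, 0.206, -0.477]
ft_force: [-0.3, 0.2, 0.5]
grip_width: 32.3
```

>>> move_arm(
  increments=[
    [0,0.313,0,0.53,0.15,0.33,-0.25],
    [0,0.313,0,0.53,0.15,0.33,-0.25],
    [0,0.313,0,0.53,0.15,0.33,-0.25],
    [0,0.313,0,0.53,0.15,0.33,-0.25],
    [0,0.313,0,0.53,0.15,0.33,-0.25],
  ],
)

```text
clock: 11.0
tool_pos: [646.5, -230.3, 320.0]
ee_rot: [0.6, -0.4, 0.36, -0.592]
ft_force: [-0.1, -0.3, 0.5]
grip_width: 32.4
```

```bash
python3 - <<'E'
from h import *
import cv2
p,r=pose();s=bot.get_state();print(s["clock"],M.T@(p-O),s["grip_width"],s["ft_force"],np.round(s["joint_pos"],2))
plan(p,r,PK(1.478,250),RK(1.478))
w=bot.camera_info("wrist");b=bot.read_camera("wrist")
for q in (PK(1.478,218),PK(1.478,182)): cv2.circle(b,tuple(int(v) for v in proj(w,q)),2,(0,0,255),-1)
cv2.imwrite("pics/w3.png",b)
E
```

```text
11.0 [135.17560717 -63.3224003  250.3108554 ] 32.430161820279025 [-0.13433593 -0.2889468   0.45840868] [-0.55  0.2   1.48  0.23  1.09  0.9 ]
[0.0, 0.002, 0.001, -0.011, 0.004, -0.008] mm 1 deg 0.2
```

View pics/w3.png

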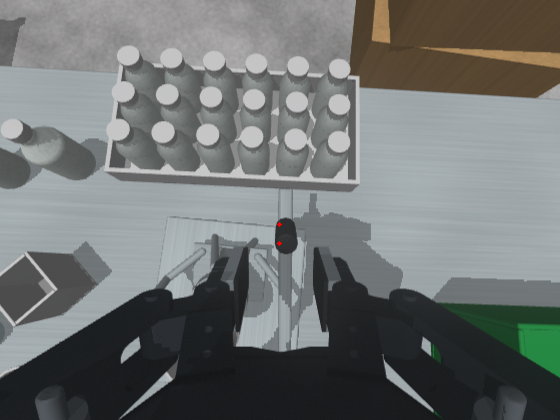

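In the wrist view the knob is at (286,236) against a predicted (279,234), so I'm shifting +4 mm along tool x. Descending around it.

>>> move_arm(
  increments=[
    [0,0,0,0.05,0,-0.01,-0.25],
    [0,0,0,0.05,0.3,-0.01,-0.25],
    [0,0,0,0.05,0.5,-0.01,-0.25],
    [0,0,0,0.05,0.71,-0.01,-0.25],
    [0,0,0,0.05,0.71,-0.01,-0.25],
    [0,0,0,0.05,0.71,-0.01,-0.4],
    [0,0,0,0.05,0.71,-0.01,-0.4],
  ],
  squeeze=20,
)

```text
clock: 11.92
tool_pos: [670.3, -236.0, 271.1]
ee_rot: [0.6, -0.399, 0.359, -0.593]
ft_force: [0.9, 0.1, -0.3]
grip_width: 25.5
```

```bash
python3 - <<'E'
from h import *
p,r=pose();s=bot.get_state();print(s["clock"],M.T@(p-O),s["grip_width"],M.T@s["ft_force"])
# arc plan: waypoints of 12 steps from theta 1.5 to -0.04 ; print rows in 2 calls from nominal pose
def rows(p0,R0,ths,z):
    for th in ths:
        print([round(float(v),3) for v in np.r_[(R0.inv()*RK(th)).as_rotvec()/(np.pi/2),R0.inv().apply(PK(th,z)-p0)/80]])
z=(M.T@(p-O))[2]
a=[1.51,1.0,.5,.2]
ths=[np.linspace(1.51,1.05,5)[1:],np.linspace(1.05,.6,5)[1:],np.linspace(.6,.15,5)[1:]]
p0,R0=p,r
for t in ths:
    rows(p0,R0,t,z);print(); p0,R0=PK(t[-1],z),RK(t[-1])
E
```

```text
11.925 [136.31525623 -67.94338802 195.83352159] 25.531999770977023 [ 0.72363903  0.18101982 -0.62678254]
[-0.002, -0.052, 0.002, -0.21, -0.001, -0.023]
[-0.002, -0.125, 0.002, -0.402, -0.002, -0.05]
[-0.001, -0.198, 0.003, -0.59, -0.002, -0.098]
[-0.001, -0.271, 0.003, -0.771, -0.003, -0.168]

[0.0, -0.072, -0.0, -0.189, 0.0, -0.011]
[-0.0, -0.143, 0.0, -0.376, 0.0, -0.043]
[0.0, -0.215, 0.0, -0.559, 0.0, -0.095]
[-0.0, -0.286, 0.0, -0.734, 0.0, -0.168]

[0.0, -0.072, -0.0, -0.189, 0.0, -0.011]
[-0.0, -0.143, -0.0, -0.376, -0.0, -0.043]
[0.0, -0.215, -0.0, -0.559, 0.0, -0.095]
[-0.0, -0.286, -0.0, -0.734, -0.0, -0.168]
```

>>> move_arm(
  increments=[
    [0,-0.052,0,-0.21,0,-0.023,-0.4],
    [0,-0.125,0,-0.4,0,-0.05,-0.4],
    [0,-0.198,0,-0.59,0,-0.1,-0.4],
    [0,-0.271,0,-0.77,0,-0.17,-0.4],
    [0,-0.271,0,-0.77,0,-0.17,-0.4],
  ],
)

```text
clock: 12.55
tool_pos: [655.1, -174.2, 262.4]
ee_rot: [0.662, -0.515, 0.225, -0.495]
ft_force: [-0.0, -0.1, 0.1]
grip_width: 25.8
```

```bash
python3 - <<'E'
from h import *
p,r=pose();s=bot.get_state();q=M.T@(p-O);print(s["clock"],q,np.arctan2(q[0],q[1]+75),s["grip_width"],M.T@s["ft_force"])
E
```

```text
12.55 [116.25678359  -6.90748294 195.58023669] 1.0409520088424775 25.764649302063738 [ 0.04608388 -0.1020723   0.12188276]
```

>>> move_arm(
  increments=[
    [0,-0.072,0,-0.19,0,-0.01,-0.4],
    [0,-0.143,0,-0.38,0,-0.04,-0.4],
    [0,-0.215,0,-0.56,0,-0.1,-0.4],
    [0,-0.286,0,-0.73,0,-0.17,-0.4],
    [0,-0.286,0,-0.73,0,-0.17,-0.4],
  ],
)

```text
clock: 13.18
tool_pos: [620.3, -129.6, 244.5]
ee_rot: [0.695, -0.613, 0.073, -0.369]
ft_force: [-0.6, 0.3, -0.1]
grip_width: 25.8
```

>>> move_arm(
  increments=[
    [0,-0.072,0,-0.19,0,-0.01,-0.4],
    [0,-0.143,0,-0.38,0,-0.04,-0.4],
    [0,-0.215,0,-0.56,0,-0.1,-0.4],
    [0,-0.286,0,-0.73,0,-0.17,-0.4],
    [0,-0.286,0,-0.73,0,-0.17,-0.4],
  ],
)

```text
clock: 13.8
tool_pos: [571.0, -105.9, 220.7]
ee_rot: [0.694, -0.679, -0.084, -0.223]
ft_force: [0.3, 0.2, 0.1]
grip_width: 25.7
```

```bash
python3 - <<'E'
from h import *
import cv2
p,r=pose();s=bot.get_state();q=M.T@(p-O);print(s["clock"],q,np.arctan2(q[0],q[1]+75),s["grip_width"],M.T@s["ft_force"])
w=bot.camera_info("wrist");b=bot.read_camera("wrist")
for th in(.0,.1,.2,.3): cv2.circle(b,tuple(int(v) for v in proj(w,PK(th,218))),2,(0,0,255),-1)
i=bot.camera_info("scene");a=cv2.resize(bot.read_camera("scene")[100:200,160:270],None,fx=4,fy=4)
c=np.zeros((420,800,3),np.uint8);c[:400,:400]=a[:,:400];c[:,400:]=b[:,80:480]
cv2.imwrite("pics/c6.png",c)
print(proj(w,PK(0,218)),proj(w,PK(.1,218)),proj(w,PK(.2,218)))
E
```

```text
13.8 [ 19.70873296  57.56037257 194.60653615] 0.1475962115128663 25.71996071823163 [0.30397192 0.16895972 0.02082999]
[232.26477547 288.78929262] [263.39596353 285.73271223] [294.82659923 285.49551553]
```

View pics/c6.png

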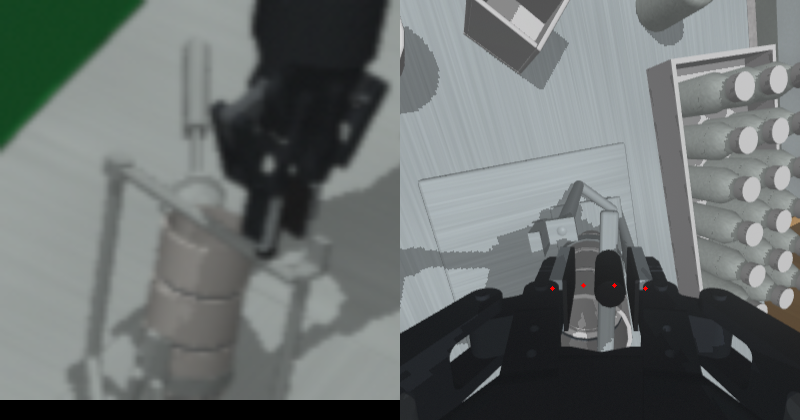

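The keeper follows: the knob is at about (610,285) in the picture, θ≈0.19, against the trailing finger. Closing the rest gently.

>>> move_arm(
  increments=[
    [0,-0.04,0,-0.1,0,0,-0.4],
    [0,-0.08,0,-0.18,0,-0.01,-0.4],
    [0,-0.1,0,-0.25,0,-0.02,-0.4],
    [0,-0.1,0,-0.28,0,-0.02,-0.4],
    [0,-0.1,0,-0.28,0,-0.02,-0.4],
  ],
)

```text
clock: 14.52
tool_pos: [551.5, -103.0, 211.4]
ee_rot: [-0.685, 0.695, 0.139, 0.169]
ft_force: [-0.8, 0.4, -0.8]
grip_width: 25.6
```

```bash
cat > st.py <<'E'
from h import *
p,r=pose();s=bot.get_state();q=M.T@(p-O);print(s["clock"],q,np.arctan2(q[0],q[1]+75),s["grip_width"],M.T@s["ft_force"])
E
python3 st.py
```

```text
14.525 [ -2.02935765  59.55717862 194.48077243] -0.015080606103246286 25.605262684385885 [-1.03224488  0.39722747 -0.36849763]
```

>>> move_arm(
  increments=[
    [0,0,0,-0.02,0,0,-0.4],
    [0,0,0,-0.04,0,0,-0.4],
    [0,0,0,-0.04,0,0,-0.4],
  ],
)

```text
clock: 14.9
tool_pos: [547.9, -102.5, 209.6]
ee_rot: [-0.685, 0.695, 0.139, 0.168]
ft_force: [-1.7, -0.5, -0.7]
grip_width: 25.8
```

```bash
python3 st.py
```

```text
14.9 [ -6.05816814  59.88411196 194.3880107 ] -0.04488371053945785 25.822396332878277 [-1.82160771 -0.58460138  0.08296842]
```

>>> move_arm(
  increments=[
    [0,0,0,-0.02,0,0,-0.4],
    [0,0,0,-0.04,0,0,-0.4],
    [0,0,0,-0.04,0,0,-0.4],
  ],
)

```text
clock: 15.28
tool_pos: [547.5, -102.7, 209.8]
ee_rot: [-0.685, 0.695, 0.141, 0.17]
ft_force: [7.7, 1.6, -1.9]
grip_width: 25.6
```

```bash
python3 st.py
```

```text
15.275 [ -6.34609074  59.60930125 194.73852001] -0.047109637437423885 25.616201654543453 [ 6.07983092  1.94777771 -4.89112881]
```

Stopped firmly at knob x≈−0.5 mm, so the keeper is closed at θ≈0. Relieving, opening and retreating.

>>> move_arm(
  increments=[
    [0,0,0,0.07,0,0,-0.4],
    [0,0,0,0.07,0,0,-0.2],
    [0,0,0,0.07,0,0,-0.2],
    [0,0,0,0.07,-0.3,0,-0.2],
    [0,0,0,0.07,-0.6,0,-0.2],
    [0,0,0,0.07,-1,0,-0.2],
    [0,0,0,0.07,-1,0,-0.2],
  ],
)

```text
clock: 16.15
tool_pos: [516.7, -101.3, 285.6]
ee_rot: [-0.684, 0.695, 0.141, 0.17]
ft_force: [1.2, 0.1, 0.1]
grip_width: 33.9
```

>>> move_arm(
  increments=[
    [0,0,0,0,-1,0,-0.2],
    [0,0,0,0,-1,0,-0.2],
    [0,0,0,0,-1,0,-0.2],
  ],
)

```text
clock: 16.52
tool_pos: [482.5, -99.3, 356.0]
ee_rot: [-0.685, 0.695, 0.14, 0.169]
ft_force: [0.5, -0.4, -0.6]
grip_width: 34.3
```

```bash
python3 st.py; python3 - <<'E'
from h import *
import cv2
w=bot.camera_info("wrist");b=bot.read_camera("wrist")
for th in(0,): cv2.circle(b,tuple(int(v) for v in proj(w,PK(th,218))),2,(0,0,255),-1)
i=bot.camera_info("scene");a=cv2.resize(bot.read_camera("scene")[100:200,160:260],None,fx=4,fy=4)
for q in (PK(0,182),PK(0,218),O+M@np.array([0,75,172])): cv2.circle(a,tuple(int(v) for v in (proj(i,q)-[159.5,99.5])*4),2,(0,0,255),-1)
c=np.zeros((420,800,3),np.uint8);c[:400,:400]=a;c[:,400:]=b[:,80:480]
cv2.imwrite("pics/c7.png",c)
E
```

```text
16.525 [ -3.53182823  60.08269266 354.71236401] -0.026139720087513727 34.27669867637204 [ 0.18955476 -0.34113595 -0.76479282]
```

View pics/c7.png

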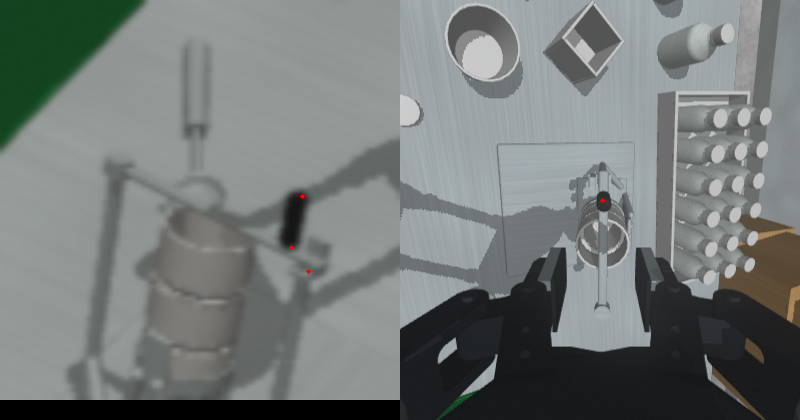

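The keeper lies across the mouth in its catch. The θ=0 marks fall on the knob in both views, the mould is still nested, and the gripper is clear.

```bash
python3 -c "
from station import bot
print(bot.close_job())"
```

```text
the job is handed in; nothing more can be done
None
```

The stepped mould is nested in the rack with its ledge on the rim, and the keeper is closed in its catch. I handed the job in at about 16.5 s, with the gripper clear of everything.

- **Mould:** I picked the loose stepped mould and lowered it along the nest's axis until it met about 10 N. That was with the tool 128.5 mm up the axis, against 128.8 mm expected for full nesting. After letting go, the predicted rim position lay on its rim in both the scene and wrist pictures.
- **Keeper:** I swung it shut by the knob until it stopped firmly, at about 6 N with the knob within about 1 mm of closed. After I backed away, the predicted closed position matched the knob in both views, and the mould was still seated.
- **Checks that disagreed:** The knob started about 4 mm from my first estimate, which I corrected from a close view. One sideways force reading just before the stop had the wrong sign, about 2 N; I took it as sensor noise. I moved no other objects, but did not check each one's position separately.

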